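# Hang the red sweet dispenser on the anti-lift peg

## Robot

A 7-joint arm with a two-finger parallel gripper is mounted at the origin on the work surface. World frame = base frame: x ahead of the robot, y to its left, z up, the work surface at z = 0. Lengths are in m, angles in rad, forces in N, time in s.
With the tool pointing down it reaches from about 0.4 to 0.85 m from the base axis. Payload 10.4 kg.
Tool frame: the origin (TCP) lies midway between the tips of the shut fingers; the grasp point (between the pads) lies tcp_to_grasp behind it (tcp_to_grasp is the distance from the TCP to the grasp point, in m); z points along the fingers, y is the direction in which the jaws open and shut (so a half turn about z gives the same grasp; the last joint's range is limited). The gripper opens to 87 mm and grips with 3 to 60 N. Pads are 19 mm wide; open, the fingers measure 117 mm over their backs; the gripper's body (75 mm by 190 mm) begins 51 mm behind the grasp point.
Start: joints at [1.249, 0.332, -0.065, 1.46, 0.022, 1.35, -0.088], TCP at [0.184, -0.597, 0.223] pointing down, gripper open.
Joint ranges: [-2.6, 2.6], [-0.5, 2.12], [-1.47, 1.34], [0.16, 2.42], [-1.27, 4.41], [0.06, 2.06], [-2.6, 2.6]. Speed limits (rad/s): [2.22, 2.22, 2.79, 2.79, 3.14, 3.14, 3.14].

## Interface

Orientations are given as a 3x3 rotation matrix whose columns are the frame's x, y, z axes.
In Python, from plant import observe, capture, camera_params, finish_job, tcp_to_grasp gives the robot as it stands.
- The arm moves only by the shell command python3 -m jog 'ROWS' [FORCE]. ROWS is JSON, a list that holds one entry, the list of rows, each a list of 7 numbers: the turn, a rotation vector about the world's x, y, z in degrees, then the shift along the world's x, y, z in mm, then the closure, from 0 (fully open) to 1 (shut). In form: [[[ax, ay, az, dx, dy, dz, gripper], ...]]. A call has 1 to 12 rows; each row is the pose to reach, as a shift and turn from the pose measured when the call began; what a row does not reach only later rows make up. A row lasts 1/12 s, in which the tool goes at most 41.7 mm and 7.16 degrees, less where a joint would pass 70% of its speed; a pose out of reach is approached as far as the arm can. A call with a gripper value outside its range is refused whole. The fingers move at their own pace and stop on an object; FORCE is the grip in N (left out, the last holds). Time passes only in rows, so rows that repeat a pose let the fingers close. It gives the time, the measured TCP pose, the force and the opening at its end, in the units of the state.
- observe(): the state, without advancing time (a new reading comes with each control period).
- capture(name): name is "side" or "top" or "wrist"; returns (picture, depth): 400x640x3 uint8, blue, green, red; 400x640 float32, m along the optical axis (not along the pixel's ray), 0 where there is no reading.
- camera_params(name): a dict with "fx", "fy", "cx", "cy" (pixels), "R" (3x3) and "t" (3): a world point X has camera coordinates R X + t; the wrist camera has in their place "hand_eye" (4x4, takes a point from camera to tool coordinates, whose origin is the TCP and whose axes are the flange's). Camera axes: x right, y down, z forward; pixel columns grow to the right and rows downward; lengths in m; the calibration is good to about 2 mm. A picture is of the moment at which its call begins: read the wrist's pose just before it. camera_params takes no time and is no camera call.
- finish_job(): hands the job in, once; it reports no verdict.
The state is a dict: "t": time; "qpos": joint angles; "joint_vel": joint speeds; "tau": joint torques, N m; "position": TCP position; "ee_rot": TCP orientation; "force": force on the tool from outside, world axes, zero at the start; "torque": the same for the moment, N m; "opening": finger opening in m.
Only numpy, scipy, OpenCV 4.12 (cv2) and the standard library are available. Lean on these libraries where they do the work, as an engineer would, in place of code of your own. Each camera call takes 0.05 s, during which the arm holds its last target.

## Task

Hang the red sweet dispenser by its loop on the peg of the white wire counter stand: push the loop over the end of the peg so that it swings the orange flap up, and on past it, until the flap drops back down behind the loop. Let go so that the dispenser hangs freely, and leave the yellow and blue dispensers standing where they are.

Things in the scene. Friction and masses are not known exactly. Their poses are not given: they have to be found in the camera images.
- red_loop (a point): RED dispenser, 150 g, upright on the counter: centre of its loop's opening, 98 mm over the foot. Body 44 (x) x 60 (y) x 50, lid to 58, thin neck, then an upright loop of 8 mm bar in the y-z plane: opening 78 to 118 mm over the foot, 36 wide, upper corners sloping to a 14 wide crown. Grip tab on top 14 (x) x 22 (y) x 40 high, centre 44 mm above this point. x goes through the loop, z up.
- peg (a point): Root of the black peg on the fixed white wire stand: on the peg's axis, 190 mm above the counter. Level rod, 8 mm diameter, reaching 150 mm along this frame's -x (roughly towards the robot); y sideways, z up. Wire grid in the plane x = 0, 178 wide, 239 high; foot plate 100 x 200 x 8. A freely hanging loop has its centre 16 mm below the peg's axis.
- flap (a joint): Orange flap 18 x 3 x 44 mm, hinged 6 mm under the peg's axis, 136 mm from the root; hangs to 50 mm below the axis. 0 rad = hanging down (cannot swing outwards), up to 1.45 as it swings in towards the root. The loop's lower bar, pushed along the peg, lifts it almost without force; it falls back by its weight once the loop's centre is within 85 mm of the root.
- yellow_loop (a point): YELLOW dispenser of the same shape and size as the red one, standing upright on the counter; a bystander. The point is the centre of its loop opening, 98 mm above its foot.
- blue_loop (a point): BLUE dispenser of the same shape and size as the red one, standing upright on the counter; a bystander. The point is the centre of its loop opening, 98 mm above its foot.

How it is judged:
By the outcome, as a careful person would: the job done as asked, in the order asked, and still so for the second after the job is handed in, with the robot touching nothing.
It also fails if it takes over 48 s, if anything falls off the work surface, if the arm or the gripper's body presses on something with over 40 N, if the wrist force passes 120 N, or if a joint passes its speed limit or range.

## Working session

There is one attempt and no reset: what is moved stays moved. The work goes in short steps, Python scripts to look and compute and a shell command to move; the robot and the scene stay as the last step left them, time stands still between calls to the robot, and variables do not carry over. Pictures are saved under pics/ and viewed, and the job is handed in when it is done.

```bash
mkdir -p pics; ls; cat > h.py <<'E'
import numpy as np,cv2
from plant import *
E
python3 - <<'E'
from h import *
s=observe();print(s['t'],s['position'],s['ee_rot'],s['opening'],tcp_to_grasp)
for n in ("side","top"):
    p,d=capture(n);cv2.imwrite(f"pics/{n}0.png",p);np.savez(f"{n}0.npz",p=p,d=d);print(camera_params(n))
E
```

```text
pics
0.0 [ 0.18385008 -0.59695422  0.22176983] [[ 9.55695827e-01  2.94355714e-01 -4.47743523e-04]
 [ 2.94356051e-01 -9.55694942e-01  1.30083256e-03]
 [-4.49987237e-05 -1.37499626e-03 -9.99999054e-01]] 0.08660877359947797 0.0187
{'fx': 474.4844302447758, 'fy': 474.4844302447758, 'cx': 320.8413213107333, 'cy': 196.36153157769016, 'R': array([[-0.99753097, -0.0675783 ,  0.01910843],
       [-0.05421769,  0.56812378, -0.82115517],
       [ 0.04463631, -0.82016373, -0.57038501]]), 't': array([0.58879708, 0.21778632, 0.97004273])}
{'fx': 408.19830951215346, 'fy': 408.19830951215346, 'cx': 316.15267118653435, 'cy': 198.70481910068835, 'R': array([[-0.02719514, -0.99939747,  0.02156658],
       [-0.9956297 ,  0.02515178, -0.08993829],
       [ 0.08934166, -0.02391822, -0.99571381]]), 't': array([-0.04936601,  0.59836795,  1.14068731])}
```

View pics/side0.png

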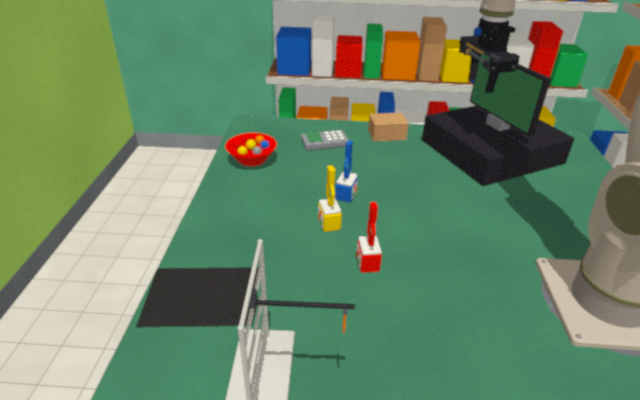

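View pics/top0.png

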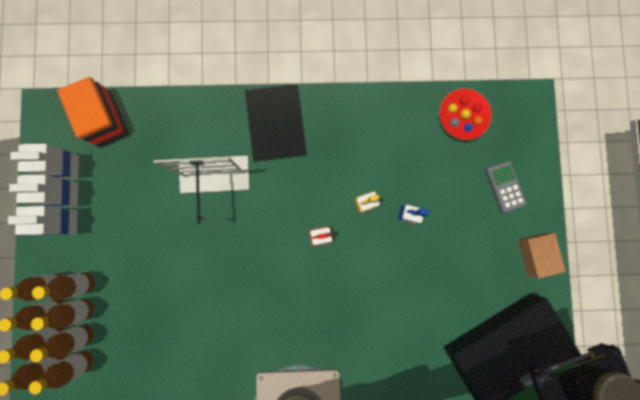

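The side view shows the red dispenser at about (370,240), the peg from (257,303) to (353,306) and the flap at (345,320). In the top view red is at (321,236), and the peg runs from (197,163) to (198,222). Next I'll measure them.

```bash
cat >> h.py <<'E'
def world(n,d,uv):
    c=camera_params(n);u,v=np.asarray(uv,float).T;z=d[v.astype(int),u.astype(int)]
    P=np.c_[(u-c['cx'])/c['fx']*z,(v-c['cy'])/c['fy']*z,z]
    return (P-c['t'])@c['R']
def ray(n,u,v):
    c=camera_params(n);D=np.array([(u-c['cx'])/c['fx'],(v-c['cy'])/c['fy'],1])@c['R'];return -c['t']@c['R'],D/np.linalg.norm(D)
def onplane(n,u,v,z):
    o,D=ray(n,u,v);return o+D*(z-o[2])/D[2]
def tri(u1,v1,u2,v2):
    a,A=ray('side',u1,v1);b,B=ray('top',u2,v2)
    k=np.linalg.lstsq(np.c_[A,-B],b-a,rcond=None)[0];p=a+A*k[0];q=b+B*k[1]
    return (p+q)/2,np.linalg.norm(p-q)
E
python3 - <<'E'
from h import *
for n,boxes in (('side',dict(red=(340,190,400,280),yellow=(310,160,345,235),blue=(330,135,362,205),orange=(330,300,360,340),peg=(250,290,360,315))),('top',dict(red=(305,222,340,250),yellow=(350,187,388,215),blue=(395,200,435,225),peg=(185,155,212,230)))):
    f=np.load(n+'0.npz');p,d=f['p'],f['d'];hsv=cv2.cvtColor(p,cv2.COLOR_BGR2HSV)
    H,S,V=[hsv[...,i].astype(int) for i in range(3)]
    M=dict(red=((H<8)|(H>172))&(S>150)&(V>80),yellow=(abs(H-26)<7)&(S>120)&(V>80),blue=(abs(H-110)<12)&(S>130)&(V>70),orange=(abs(H-13)<6)&(S>110),peg=(V<65)&(d>0))
    for k,(a,b,c,e) in boxes.items():
        m=np.zeros_like(M[k]);m[b:e,a:c]=M[k][b:e,a:c]
        v,u=np.nonzero(m);
        if len(u)==0: print(n,k,'none');continue
        w=world(n,d,np.c_[u,v])
        print(n,k,len(u),u.min(),u.max(),v.min(),v.max())
        for lo in np.arange(0,.26,.02):
            s=(w[:,2]>=lo)&(w[:,2]<lo+.02)
            if s.sum()>2: q=w[s];print('  z%.2f'%lo,s.sum(),q.mean(0).round(3),q.min(0).round(3),q.max(0).round(3))
    (a,b,c,e)=(290,190,440,260) if n=='top' else (300,130,410,280)
    cv2.imwrite(f'pics/{n}z.png',cv2.resize(p[b:e,a:c],None,fx=5 if n=='top' else 4,fy=5 if n=='top' else 4,interpolation=cv2.INTER_CUBIC)[:600])
    (a,b,c,e)=(150,150,270,230) if n=='top' else (225,230,365,370)
    cv2.imwrite(f'pics/{n}s.png',cv2.resize(p[b:e,a:c],None,fx=4,fy=4,interpolation=cv2.INTER_CUBIC))
E
```

```text
side red 636 358 381 202 271
  z0.00 108 [ 0.487 -0.055  0.012] [ 0.461 -0.306  0.   ] [ 0.509 -0.04   0.02 ]
  z0.02 139 [ 0.489 -0.045  0.03 ] [ 0.467 -0.066  0.02 ] [ 0.515 -0.04   0.04 ]
  z0.04 88 [ 0.489 -0.046  0.046] [ 0.469 -0.087  0.04 ] [ 0.516 -0.041  0.05 ]
  z0.06 41 [ 0.493 -0.071  0.076] [ 0.488 -0.091  0.061] [ 0.496 -0.048  0.079]
  z0.08 45 [ 0.493 -0.071  0.09 ] [ 0.487 -0.095  0.08 ] [ 0.499 -0.047  0.099]
  z0.10 49 [ 0.491 -0.058  0.11 ] [ 0.486 -0.093  0.1  ] [ 0.498 -0.047  0.119]
  z0.12 54 [ 0.492 -0.065  0.13 ] [ 0.484 -0.074  0.12 ] [ 0.499 -0.06   0.139]
  z0.14 67 [ 0.492 -0.065  0.15 ] [ 0.484 -0.078  0.14 ] [ 0.499 -0.06   0.16 ]
  z0.16 38 [ 0.493 -0.073  0.161] [ 0.486 -0.084  0.16 ] [ 0.499 -0.063  0.164]
side yellow 646 318 341 165 231
  z0.00 122 [ 0.578 -0.212  0.009] [ 0.556 -0.489  0.   ] [ 0.597 -0.171  0.02 ]
  z0.02 118 [ 0.578 -0.18   0.03 ] [ 0.557 -0.189  0.02 ] [ 0.598 -0.173  0.04 ]
  z0.04 101 [ 0.583 -0.186  0.046] [ 0.558 -0.223  0.04 ] [ 0.613 -0.173  0.053]
  z0.06 44 [ 0.587 -0.206  0.075] [ 0.576 -0.229  0.062] [ 0.595 -0.184  0
[... 2639 characters left out ...]
  0.043] [ 0.535 -0.31   0.04 ] [ 0.566 -0.302  0.047]
  z0.06 4 [ 0.546 -0.332  0.077] [ 0.543 -0.337  0.073] [ 0.549 -0.327  0.079]
  z0.08 4 [ 0.545 -0.334  0.086] [ 0.539 -0.353  0.082] [ 0.549 -0.322  0.097]
  z0.10 10 [ 0.546 -0.329  0.114] [ 0.538 -0.357  0.108] [ 0.55  -0.313  0.12 ]
  z0.12 7 [ 0.543 -0.328  0.131] [ 0.538 -0.341  0.12 ] [ 0.547 -0.32   0.138]
  z0.14 16 [ 0.546 -0.329  0.153] [ 0.539 -0.343  0.144] [ 0.554 -0.323  0.16 ]
  z0.16 42 [ 0.546 -0.335  0.163] [ 0.539 -0.345  0.161] [ 0.554 -0.324  0.167]
top peg 88 193 201 162 222
  z0.18 78 [0.578 0.227 0.194] [0.532 0.222 0.187] [0.675 0.232 0.199]
  z0.20 10 [0.676 0.23  0.205] [0.675 0.223 0.201] [0.678 0.236 0.207]
```

View pics/topz.png

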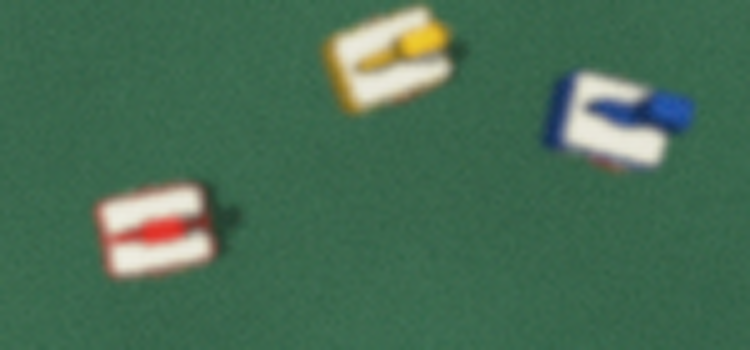

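View pics/tops.png

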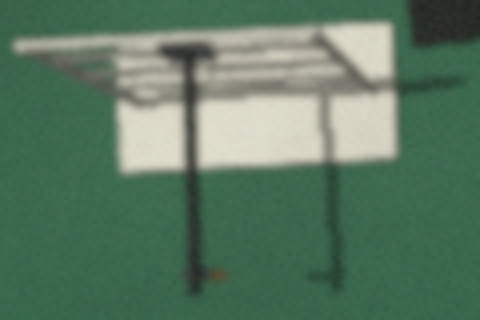

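View pics/sides.png

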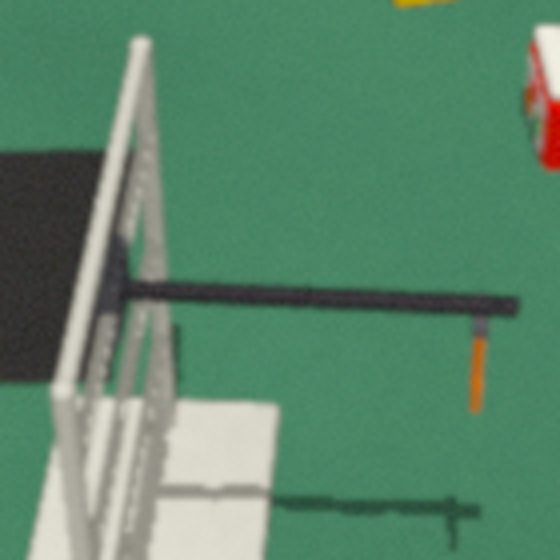

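View pics/sidez.png

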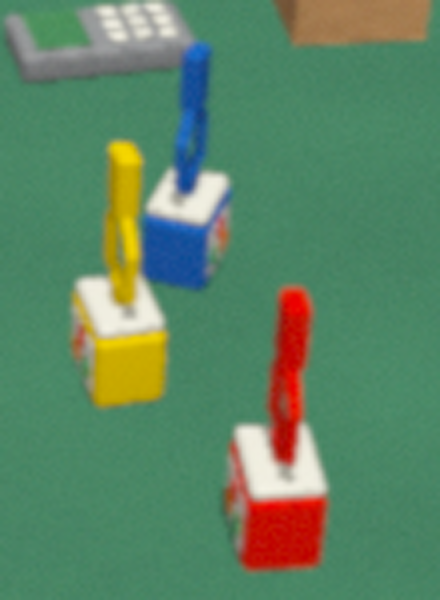

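```bash
python3 - <<'E'
from h import *
print(camera_params('wrist'))
f=np.load('top0.npz');p,d=f['p'],f['d'];hsv=cv2.cvtColor(p,cv2.COLOR_BGR2HSV)
# white lids, top view, at z=.058 
m=((hsv[...,1]<70)&(hsv[...,2]>130)).astype(np.uint8)
for k,(a,b,c,e) in dict(red=(305,222,340,250),yellow=(350,187,388,215),blue=(395,200,435,225)).items():
    q=np.zeros_like(m);q[b:e,a:c]=m[b:e,a:c];v,u=np.nonzero(q)
    w=np.array([onplane('top',x,y,.058)[:2] for x,y in zip(u,v)],np.float32)
    print(k,len(u),cv2.minAreaRect(w*1000))
w=world('top',d,np.array([(u,v) for u in range(312,334) for v in range(230,242)]))
r=p[230:242,312:334].transpose(1,0,2).reshape(-1,3).astype(int)
s=(r[:,2]>110)&(r[:,1]<90)&(w[:,2]>.09);q=w[s];print('loop fit dx/dy',np.polyfit(q[:,1],q[:,0],1),len(q),q[:,:2].min(0),q[:,:2].max(0))
# red tab side vs top
for n in('side','top'):
    f=np.load(n+'0.npz');P,D=f['p'],f['d'];g=cv2.cvtColor(P,cv2.COLOR_BGR2GRAY)
    a,b,c,e=(262,295,354,312) if n=='side' else (190,168,206,224)
    v,u=np.nonzero(g[b:e,a:c]<60);v+=b;u+=a;
    w=world(n,D,np.c_[u,v]);s=(w[:,2]>.17)&(w[:,2]<.21);q=w[s];u=u[s];v=v[s]
    t=q[:,0]; print(n,len(q),'y(x)',np.polyfit(t,q[:,1],1),'z(x)',np.polyfit(t,q[:,2],1),t.min(),t.max())
    # ray onto z=.194/.19
    w2=np.array([onplane(n,x,y,.19) for x,y in zip(u,v)]);k=np.polyfit(w2[:,0],w2[:,1],1);print('  plane .19',k,'y at .531,.681',np.polyval(k,[.531,.681]),w2[:,0].min(),w2[:,0].max())
print(tri(353.5,306,198.3,223))
E
```

```text
{'fx': 278.8777054988648, 'fy': 278.8777054988648, 'cx': 315.54392250577473, 'cy': 200.59152940197038, 'hand_eye': array([[-6.08155405e-04, -9.60206142e-01, -2.79291594e-01,
         7.59575846e-02],
       [ 9.99999676e-01, -7.31106673e-04,  3.36057050e-04,
         5.63437678e-04],
       [-5.26875992e-04, -2.79291300e-01,  9.60206276e-01,
        -1.61195425e-01],
       [ 0.00000000e+00,  0.00000000e+00,  0.00000000e+00,
         1.00000000e+00]])}
red 236 ((491.4818115234375, -75.0182113647461), (45.53556442260742, 55.48078536987305), 8.851685523986816)
yellow 230 ((585.1679077148438, -209.15240478515625), (46.64434051513672, 54.41292953491211), 19.77852439880371)
blue 236 ((546.051025390625, -334.6648254394531), (58.18564224243164, 44.14990234375), 73.32779693603516)
loop fit dx/dy [-0.1618464   0.47922996] 40 [ 0.48786562 -0.09735879] [ 0.49765925 -0.05714284]
side 309 y(x) [0.02646549 0.21546821] z(x) [0.00070285 0.19197359] 0.5310902583842311 0.6652248320611148
  plane .19 [0.02573475 0.21372043] y at .531,.681 [0.22738559 0.2312458 ] 0.5309925673528859 0.6656508382170903
top 74 y(x) [0.03360851 0.20757919] z(x) [0.01276922 0.18651977] 0.532361022514513 0.6542459230205263
  plane .19 [0.03698838 0.20664752] y at .531,.681 [0.22628835 0.23183661] 0.5325726688382469 0.65565713138045
(array([0.53023642, 0.22707973, 0.19069481]), np.float64(0.00015411830425693794))
```

Measured: red is centred at (0.4915, −0.073) with yaw about 8.9°. The peg tip is at (0.531, 0.227, 0.190) and its root at (0.681, 0.2315), so its yaw is about 1.7°. The heights and lengths agree with the given sizes. I'll move above red first.

```bash
python3 -m jog '[[[0,0,-1,20,35,0,0],[0,0,-2,40,69,0,0],[0,0,-3,60,103,0,0],[0,0,-4,80,137,0,0],[0,0,-5,100,171,0,0],[0,0,-6,120,205,0,0],[0,0,-7,140,239,0,0],[0,0,-8,160,273,0,0],[0,0,-8,180,307,0,0],[0,0,-8,200,341,0,0],[0,0,-8,220,375,0,0],[0,0,-8,240,409,0,0]]]' 20
python3 - <<'E'
from h import *
s=observe();print(((np.array([.4915,-.073,.222])-s['position'])*1000).round(1),np.degrees(np.arctan2(s['ee_rot'][0,1],-s['ee_rot'][1,1])))
E
```

```text
t: 1.1
position: [0.4243, -0.1861, 0.2218]
ee_rot: [[0.987, 0.158, -0.0], [0.158, -0.987, 0.001], [-0.0, -0.001, -1.0]]
force: [1.8, 0.0, -0.1]
opening: 0.0869
[ 67.2 113.1   0.2] 9.111255631151199
```

```bash
python3 -m jog '[[[0,0,0,17,29,0,0],[0,0,0,34,58,0,0],[0,0,0,51,86,0,0],[0,0,0,63,106,0,0],[0,0,0,67,113,0,0],[0,0,0,67,113,0,0]]]'
python3 - <<'E'
from h import *
s=observe();print(((np.array([.4915,-.073,.222])-s['position'])*1000).round(1))
for n in('wrist','top'):
    p,d=capture(n);cv2.imwrite(f'pics/{n}1.png',p)
    np.savez(n+'1.npz',p=p,d=d,pos=s['position'],R=s['ee_rot'])
E
```

```text
t: 1.6
position: [0.4917, -0.071, 0.2215]
ee_rot: [[0.987, 0.162, -0.001], [0.162, -0.987, 0.002], [-0.0, -0.002, -1.0]]
force: [-0.9, -0.8, 0.3]
opening: 0.0872
[-0.2 -2.   0.5]
```

View pics/wrist1.png

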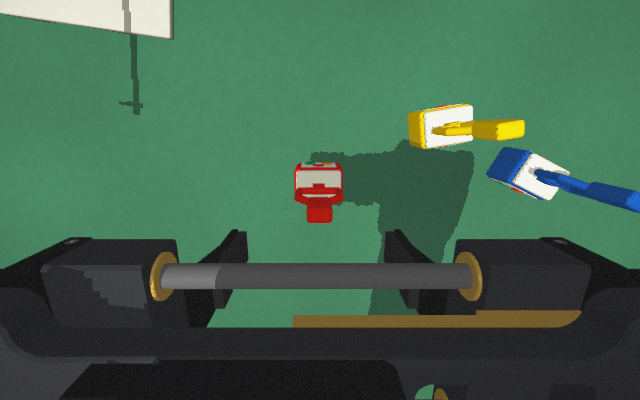

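The wrist view shows the red tab at about (319,213), square between the open fingers. I'll cross-check its position by casting a ray.

```bash
python3 - <<'E'
from h import *
f=np.load('wrist1.npz');p,d,pos,R=[f[k] for k in('p','d','pos','R')];c=camera_params('wrist');T=c['hand_eye']
hsv=cv2.cvtColor(p,cv2.COLOR_BGR2HSV);m=((hsv[...,0]<8)|(hsv[...,0]>172))&(hsv[...,1]>150);m[:140]=0;m[235:]=0
v,u=np.nonzero(m);z=d[v,u];C=np.c_[(u-c['cx'])/c['fx']*z,(v-c['cy'])/c['fy']*z,z]
W=(C@T[:3,:3].T+T[:3,3])@R.T+pos
for lo in(.11,.12,.13,.14,.15,.158):
    q=W[(W[:,2]>lo)&(W[:,2]<lo+.01)]
    if len(q): print(lo,len(q),q.mean(0).round(4),q.min(0).round(4),q.max(0).round(4))
q=W[W[:,2]>.158];print(cv2.minAreaRect((q[:,:2]*1000).astype(np.float32)))
E
```

```text
0.11 115 [ 0.4916 -0.074   0.115 ] [ 0.4847 -0.0954  0.1101] [ 0.4972 -0.054   0.12  ]
0.12 37 [ 0.4952 -0.0746  0.1252] [ 0.4876 -0.0879  0.1201] [ 0.4987 -0.0616  0.1299]
0.13 71 [ 0.4971 -0.0732  0.1346] [ 0.4927 -0.0842  0.13  ] [ 0.4989 -0.0633  0.14  ]
0.14 84 [ 0.4971 -0.0732  0.1451] [ 0.4933 -0.0838  0.1401] [ 0.4987 -0.0635  0.1499]
0.15 152 [ 0.4947 -0.0736  0.1572] [ 0.4839 -0.0855  0.15  ] [ 0.4988 -0.0637  0.16  ]
0.158 379 [ 0.4914 -0.0746  0.1605] [ 0.4835 -0.0855  0.158 ] [ 0.4985 -0.0639  0.1627]
((525.9378051757812, -68.95966339111328), (84.02398681640625, 20.40162467956543), 9.330549240112305)
```

The wrist ray puts the tab at (0.4912, −0.0740), which agrees with the other views. Descending and gripping now.

```bash
python3 -m jog '[[[0,0,0,-0.5,-3,-25,0],[0,0,0,-0.5,-3,-50,0],[0,0,0,-0.5,-3,-70,0],[0,0,0,-0.5,-3,-85,0],[0,0,0,-0.5,-3,-94,0],[0,0,0,-0.5,-3,-94,0],[0,0,0,-0.5,-3,-94,0.5],[0,0,0,-0.5,-3,-94,1],[0,0,0,-0.5,-3,-94,1],[0,0,0,-0.5,-3,-94,1],[0,0,0,-0.5,-3,-94,1],[0,0,0,-0.5,-3,-94,1]]]' 25
```

```text
t: 2.7
position: [0.4904, -0.0771, 0.1278]
ee_rot: [[0.987, 0.158, -0.001], [0.158, -0.987, 0.001], [-0.001, -0.001, -1.0]]
force: [-0.7, -0.1, -0.3]
opening: 0.0547
```

```bash
python3 -m jog '[[[0,0,0,0,0,0,1],[0,0,0,0,0,0,1],[0,0,0,0,0,0,1],[0,0,0,0,0,0,1],[0,0,0,0,0,0,1],[0,0,0,0,0,0,1],[0,0,0,0,0,0,1],[0,0,0,0,0,0,1]]]' 25
```

```text
t: 3.37
position: [0.4902, -0.0771, 0.1276]
ee_rot: [[0.987, 0.158, -0.001], [0.158, -0.987, 0.001], [-0.001, -0.001, -1.0]]
force: [-0.1, 0.3, -1.9]
opening: 0.0215
```

It's gripped: the opening is 21.5 mm on a 22 mm tab. Lifting and backing off.

```bash
python3 -m jog '[[[0,0,0,0,0,10,1],[0,0,0,0,0,30,1],[0,0,0,0,0,55,1],[0,0,0,0,0,75,1],[0,0,0,-10,0,84,1],[0,0,-2,-20,5,84,1],[0,0,-4,-30,20,84,1],[0,0,-6,-35,40,84,1],[0,0,-7.5,-35,60,84,1],[0,0,-7.5,-35,75,84,1],[0,0,-7.5,-35,80,84,1],[0,0,-7.5,-35,80,84,1]]]'
python3 -m jog '[[[0,0,0,0,20,0,1],[0,0,0,0,45,0,1],[0,0,0,0,70,0,1],[0,0,0,0,95,0,1],[0,0,0,0,120,0,1],[0,0,0,0,145,0,1],[0,0,0,0,170,0,1],[0,0,0,0,195,0,1],[0,0,0,0,212,0,1],[0,0,0,0,222,0,1],[0,0,0,0,222,0,1],[0,0,0,0,222,0,1]]]'
python3 - <<'E'
from h import *
s=observe();print(s['t'],s['position'],s['ee_rot'],s['force'])
for n in('side','top','wrist'):
    p,d=capture(n);cv2.imwrite(f'pics/{n}2.png',p);np.savez(n+'2.npz',p=p,d=d,pos=s['position'],R=s['ee_rot'])
E
```

```text
t: 4.37
position: [0.4553, 0.0039, 0.2122]
ee_rot: [[1.0, 0.03, -0.0], [0.03, -1.0, 0.001], [-0.0, -0.001, -1.0]]
force: [-0.1, 0.4, -1.8]
opening: 0.0218
t: 5.37
position: [0.4557, 0.2249, 0.2121]
ee_rot: [[1.0, 0.03, -0.001], [0.03, -1.0, 0.0], [-0.001, -0.0, -1.0]]
force: [0.5, 0.6, -1.5]
opening: 0.0218
5.3667 [0.45574459 0.22494139 0.21206953] [[ 9.99549712e-01  2.99889986e-02 -1.01629644e-03]
 [ 2.99892843e-02 -9.99550185e-01  2.67011374e-04]
 [-1.00783189e-03 -2.97369144e-04 -9.99999448e-01]] [ 0.51002321  0.57426792 -1.51509949]
```

View pics/side2.png

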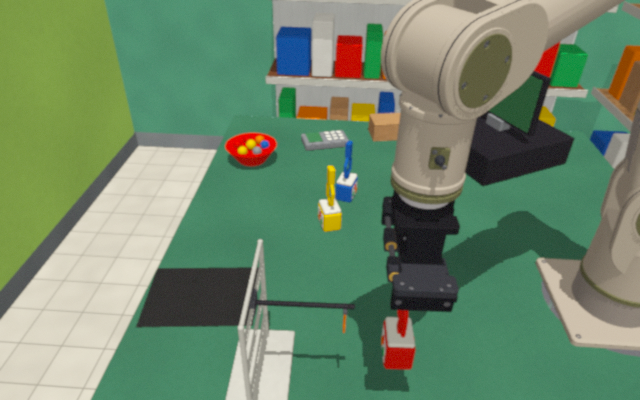

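View pics/wrist2.png

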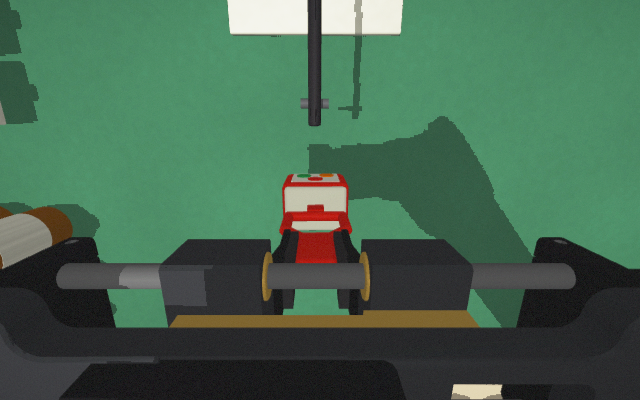

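View pics/top2.png

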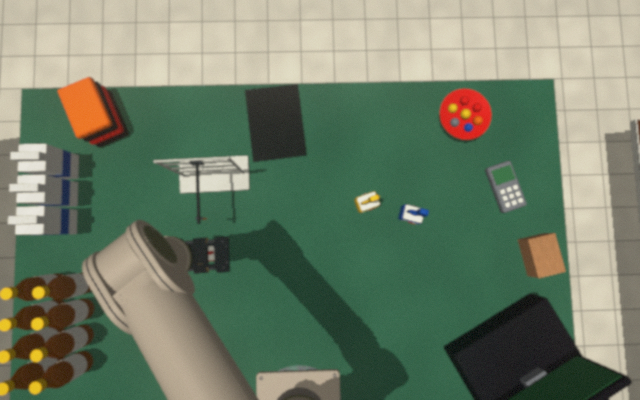

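The wrist view shows the loop and body centred near column 316 and the peg tip at (314,124), which is nearly in line. Next, their relative offset and height from depth.

```bash
python3 - <<'E'
from h import *
f=np.load('wrist2.npz');p,d,pos,R=[f[k] for k in('p','d','pos','R')];c=camera_params('wrist');T=c['hand_eye']
v,u=np.mgrid[0:400,0:640];z=d;C=np.stack([(u-c['cx'])/c['fx']*z,(v-c['cy'])/c['fy']*z,z],-1)
W=(C@T[:3,:3].T+T[:3,3])@R.T+pos
g=p.max(2)<75;m=g&(v<130)&(abs(u-314)<12)&(W[...,2]>.17)
q=W[m];print('peg y(x)',np.polyfit(q[:,0],q[:,1],1),'y@.531,.606',np.polyval(np.polyfit(q[:,0],q[:,1],1),[.531,.606]),'zmax',np.percentile(q[:,2],[5,50,95]),q[:,0].min(),q[:,0].max())
hsv=cv2.cvtColor(p,cv2.COLOR_BGR2HSV);m=((hsv[...,0]<8)|(hsv[...,0]>172))&(hsv[...,1]>150)&(v>165)&(v<290)&(abs(u-316)<45)
q=W[m]
for lo in np.arange(.08,.26,.01):
    k=q[(q[:,2]>lo)&(q[:,2]<lo+.01)]
    if len(k)>3:print(lo.round(2),len(k),((k.min(0)+k.max(0))/2).round(4),k.min(0).round(4),k.max(0).round(4))
f=np.load('side2.npz');p,d=f['p'],f['d'];hsv=cv2.cvtColor(p,cv2.COLOR_BGR2HSV);m=((hsv[...,0]<8)|(hsv[...,0]>172))&(hsv[...,1]>150);m[:290]=0;m[:,:370]=0;m[:,430:]=0
v,u=np.nonzero(m);q=world('side',d,np.c_[u,v])
print('side')
for lo in np.arange(.06,.26,.01):
    k=q[(q[:,2]>lo)&(q[:,2]<lo+.01)]
    if len(k)>3:print(lo.round(2),len(k),k.min(0).round(4),k.max(0).round(4))
cv2.imwrite('pics/s2z.png',cv2.resize(p[270:390,330:470],None,fx=5,fy=5,interpolation=cv2.INTER_CUBIC))
E
```

```text
peg y(x) [0.03081965 0.21084416] y@.531,.606 [0.22720939 0.22952087] zmax [0.19002514 0.1922105  0.19368592] 0.5284005654192908 0.5965402418009382
0.09 18 [0.4777 0.2254 0.0942] [0.4761 0.1977 0.0902] [0.4792 0.2531 0.0983]
0.1 20 [0.4777 0.2253 0.1048] [0.4762 0.1976 0.1005] [0.4793 0.2531 0.1091]
0.11 46 [0.4781 0.2253 0.115 ] [0.4761 0.1975 0.1102] [0.4801 0.2532 0.1199]
0.12 132 [0.4636 0.2249 0.125 ] [0.4471 0.1948 0.12  ] [0.4802 0.2549 0.13  ]
0.13 269 [0.4627 0.2249 0.1319] [0.4464 0.195  0.13  ] [0.4791 0.2547 0.1338]
0.14 38 [0.4612 0.2248 0.1467] [0.4605 0.2188 0.1435] [0.4618 0.2308 0.15  ]
0.15 163 [0.4576 0.2237 0.155 ] [0.4533 0.1993 0.15  ] [0.4619 0.2481 0.16  ]
0.16 418 [0.4572 0.2246 0.1649] [0.4531 0.1995 0.16  ] [0.4613 0.2497 0.1699]
0.17 89 [0.4588 0.2244 0.175 ] [0.4562 0.1995 0.17  ] [0.4614 0.2493 0.18  ]
0.18 100 [0.457  0.2247 0.1849] [0.4529 0.1992 0.18  ] [0.4612 0.2502 0.1899]
0.19 116 [0.4576 0.2242 0.1949] [0.454  0.1992 0.19  ] [0.4612 0.2492 0.1997]
0.2 22 [0.4622 0.2237 0.2057] [0.4596 0.2122 0.2015] [0.4648 0.2353 0.21  ]
0.21 245 [0.4637 0.2246 0
[... 242 characters left out ...]
0.4601 0.2136 0.24  ] [0.4642 0.2351 0.246 ]
side
0.08 13 [0.4476 0.2521 0.0841] [0.4741 0.2561 0.0899]
0.09 116 [0.4359 0.2524 0.0901] [0.4779 0.2571 0.1   ]
0.1 116 [0.4356 0.2516 0.1   ] [0.4774 0.2573 0.1099]
0.11 113 [0.4351 0.2506 0.11  ] [0.478  0.2572 0.1199]
0.12 133 [0.4358 0.2285 0.12  ] [0.4812 0.2572 0.13  ]
0.13 123 [0.4362 0.202  0.13  ] [0.4792 0.2572 0.1357]
0.15 15 [0.4604 0.2073 0.1508] [0.4628 0.2411 0.16  ]
0.16 87 [0.4538 0.2051 0.16  ] [0.4622 0.2521 0.1694]
0.17 26 [0.4547 0.2468 0.1701] [0.4608 0.2524 0.1797]
0.18 28 [0.4542 0.2461 0.1809] [0.4605 0.2518 0.1898]
0.19 51 [0.4536 0.2396 0.1901] [0.4612 0.2511 0.1998]
0.2 10 [0.4543 0.2392 0.2001] [0.4612 0.2445 0.2022]
```

View pics/s2z.png

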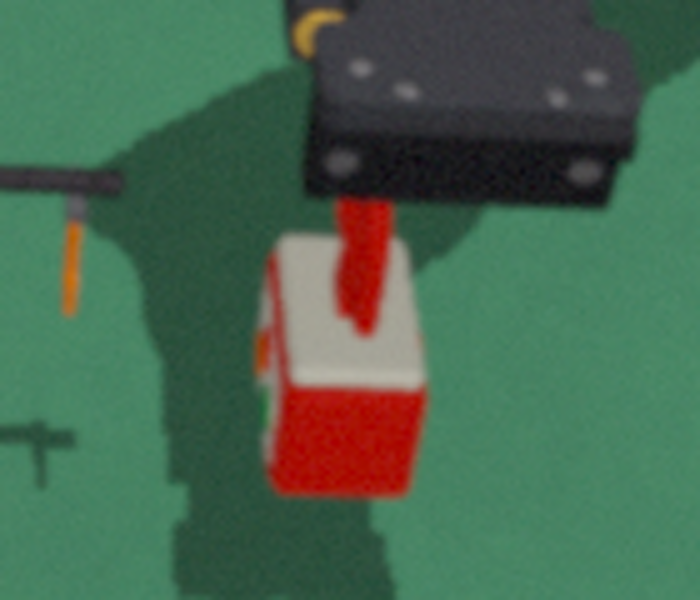

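It hangs upright with the loop centre at about (0.457, 0.2245, 0.182). I'll shift +2.5 mm in y and lower 3.5 mm, then thread past the tip, stopping midway to check.

```bash
python3 -m jog '[[[0,0,0,5,2,-3.5,1],[0,0,0,15,2,-3.5,1],[0,0,0,25,2,-3.5,1],[0,0,0,35,2,-3.5,1],[0,0,0,45,2,-3.5,1],[0,0,0,55,2,-3.5,1],[0,0,0,63,2.5,-3.5,1],[0,0,0,70,2.5,-3.5,1],[0,0,0,77,2.5,-3.5,1],[0,0,0,82,2.7,-3.5,1],[0,0,0,82,2.7,-3.5,1],[0,0,0,82,2.7,-3.5,1]]]'
python3 - <<'E'
from h import *
s=observe();print(s['t'],s['position'],s['force'])
n='side';p,d=capture(n);cv2.imwrite('pics/s3.png',cv2.resize(p[250:390,230:430],None,fx=4,fy=4,interpolation=cv2.INTER_CUBIC))
p,d=capture('wrist');cv2.imwrite('pics/w3.png',p)
E
```

```text
t: 6.52
position: [0.5378, 0.2271, 0.2086]
ee_rot: [[1.0, 0.028, -0.001], [0.028, -1.0, -0.0], [-0.001, 0.0, -1.0]]
force: [0.5, 0.3, -2.2]
opening: 0.0217
6.5167 [0.53778079 0.22712323 0.20860141] [ 0.4943487   0.28850287 -2.2391117 ]
```

View pics/s3.png

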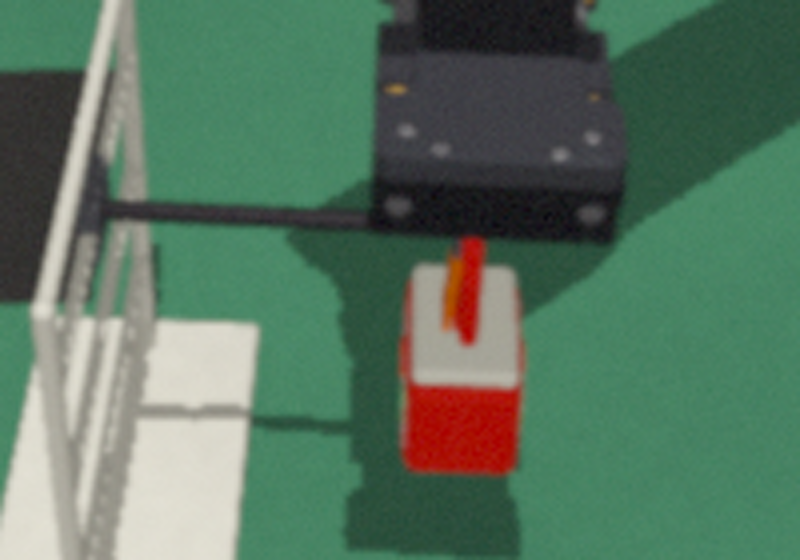

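View pics/w3.png

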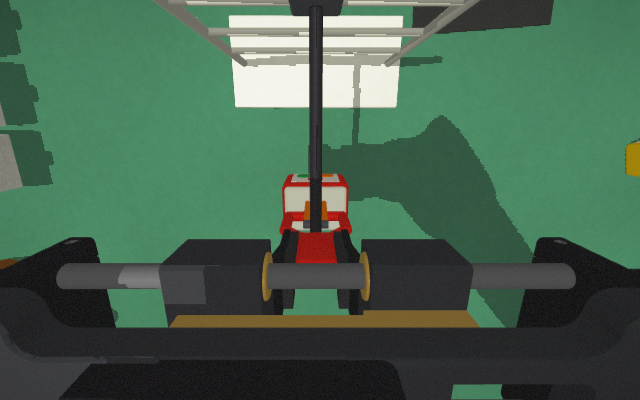

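The peg is through the loop and central, at column 316. The flap, at about (455,290) in the side crop, is just ahead of the lower bar, with no contact force. Pushing on to about 73 mm from the root.

```bash
python3 -m jog '[[[0,0,0,5,0.1,0,1],[0,0,0,11,0.3,0,1],[0,0,0,18,0.6,0,1],[0,0,0,25,0.8,0,1],[0,0,0,32,1,0,1],[0,0,0,39,1.2,0,1],[0,0,0,46,1.4,0,1],[0,0,0,53,1.6,0,1],[0,0,0,60,1.9,0,1],[0,0,0,66,2,0,1],[0,0,0,71,2.2,0,1],[0,0,0,73,2.2,0,1]]]'
python3 -m jog '[[[0,0,0,0,0,0,1],[0,0,0,0,0,0,1],[0,0,0,0,0,0,1]]]'
python3 - <<'E'
from h import *
s=observe();print(s['t'],s['position'],s['force'])
n='side';p,d=capture(n);cv2.imwrite('pics/s4.png',cv2.resize(p[250:390,230:430],None,fx=4,fy=4,interpolation=cv2.INTER_CUBIC))
p,d=capture('wrist');cv2.imwrite('pics/w4.png',p)
E
```

```text
t: 7.62
position: [0.6112, 0.2293, 0.2085]
ee_rot: [[1.0, 0.028, -0.001], [0.028, -1.0, -0.0], [-0.001, 0.0, -1.0]]
force: [-0.8, 0.1, -2.3]
opening: 0.022
t: 7.87
position: [0.611, 0.2294, 0.2086]
ee_rot: [[1.0, 0.028, -0.001], [0.028, -1.0, -0.0], [-0.001, 0.0, -1.0]]
force: [0.3, -0.4, -1.7]
opening: 0.0212
7.8667 [0.61095195 0.22939616 0.20858136] [ 0.28365299 -0.40328783 -1.72589964]
```

View pics/s4.png

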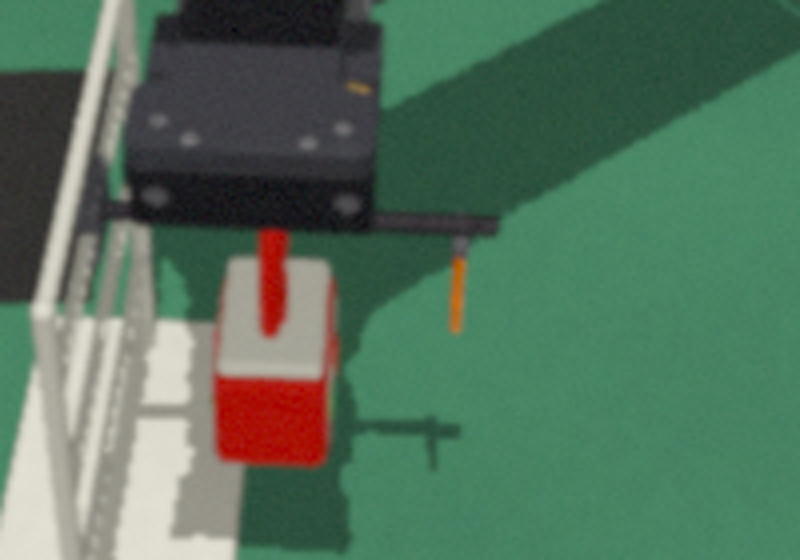

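View pics/w4.png

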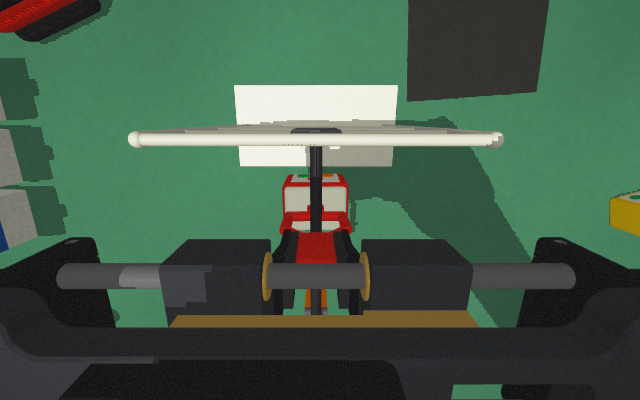

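The flap has dropped and hangs at (457,295) in the side crop, robot-side of the loop. Lowering until the peg carries the weight.

```bash
python3 -m jog '[[[0,0,0,0,0,-1,1],[0,0,0,0,0,-2,1],[0,0,0,0,0,-3,1],[0,0,0,0,0,-4,1],[0,0,0,0,0,-4,1],[0,0,0,0,0,-4,1]]]'
python3 -m jog '[[[0,0,0,0,0,-0.5,1],[0,0,0,0,0,-1,1],[0,0,0,0,0,-1,1],[0,0,0,0,0,-1,1]]]'
```

```text
t: 8.47
position: [0.6109, 0.2293, 0.2046]
ee_rot: [[1.0, 0.028, -0.001], [0.028, -1.0, -0.0], [-0.001, 0.0, -1.0]]
force: [-0.5, -0.1, -1.5]
opening: 0.022
t: 8.8
position: [0.6109, 0.2293, 0.2035]
ee_rot: [[1.0, 0.028, -0.001], [0.028, -1.0, -0.0], [-0.001, 0.0, -1.0]]
force: [0.6, -0.1, -1.6]
opening: 0.0218
```

```bash
python3 -m jog '[[[0,0,0,0,0,-0.5,1],[0,0,0,0,0,-1,1],[0,0,0,0,0,-1,1],[0,0,0,0,0,-1,1]]]'
python3 -m jog '[[[0,0,0,0,0,-0.5,1],[0,0,0,0,0,-1,1],[0,0,0,0,0,-1,1],[0,0,0,0,0,-1,1]]]'
```

```text
t: 9.13
position: [0.611, 0.2294, 0.203]
ee_rot: [[1.0, 0.028, -0.0], [0.028, -1.0, -0.0], [-0.0, 0.0, -1.0]]
force: [-0.5, -0.5, 2.7]
opening: 0.0219
t: 9.47
position: [0.6111, 0.2294, 0.2028]
ee_rot: [[1.0, 0.028, 0.001], [0.028, -1.0, -0.0], [0.001, 0.0, -1.0]]
force: [-1.5, -1.7, 6.6]
opening: 0.0218
```

The peg took the weight: the force went from −1.6 to +6.6 N. I'll ease back 0.7 mm and open.

```bash
python3 -m jog '[[[0,0,0,0,0,0.7,1],[0,0,0,0,0,0.7,1],[0,0,0,0,0,0.7,0.7],[0,0,0,0,0,0.7,0.6],[0,0,0,0,0,0.7,0.5],[0,0,0,0,0,0.7,0.4],[0,0,0,0,0,0.7,0.3],[0,0,0,0,0,0.7,0.2],[0,0,0,0,0,0.7,0.1],[0,0,0,0,0,0.7,0],[0,0,0,0,0,0.7,0],[0,0,0,0,0,0.7,0]]]'
python3 -m jog '[[[0,0,0,0,0,0,0],[0,0,0,0,0,0,0],[0,0,0,0,0,0,0],[0,0,0,0,0,0,0],[0,0,0,0,0,0,0],[0,0,0,0,0,0,0]]]'
python3 - <<'E'
from h import *
s=observe();print(s['t'],s['position'],s['force'])
p,d=capture('wrist');cv2.imwrite('pics/w5.png',p)
E
```

```text
t: 10.47
position: [0.6111, 0.2294, 0.2035]
ee_rot: [[1.0, 0.028, 0.001], [0.028, -1.0, -0.0], [0.001, 0.0, -1.0]]
force: [-0.0, 0.9, 0.1]
opening: 0.0781
t: 10.97
position: [0.6111, 0.2294, 0.2034]
ee_rot: [[1.0, 0.028, 0.0], [0.028, -1.0, -0.0], [0.0, 0.0, -1.0]]
force: [0.7, -0.1, 0.1]
opening: 0.087
10.9667 [0.61110407 0.2293953  0.20343054] [ 0.71907538 -0.05117739  0.12448937]
```

View pics/w5.png

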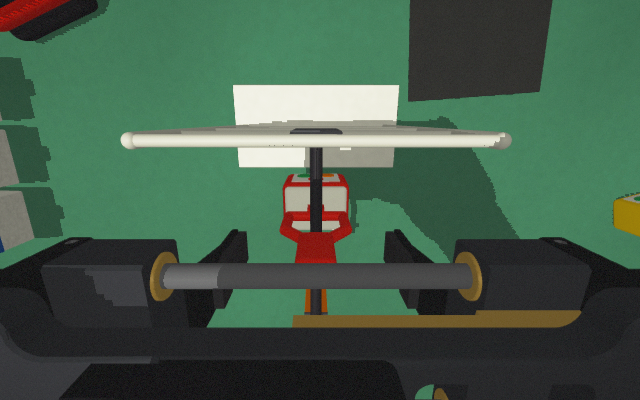

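It's released: the fingers stand clear of the tab at (316,248) and the dispenser hangs upright. Withdrawing straight up, then back.

```bash
python3 -m jog '[[[0,0,0,0,0,5,0],[0,0,0,0,0,15,0],[0,0,0,0,0,30,0],[0,0,0,0,0,45,0],[0,0,0,0,0,65,0],[0,0,0,0,0,85,0],[0,0,0,0,0,105,0],[0,0,0,-20,0,120,0],[0,0,0,-45,-15,120,0],[0,0,0,-75,-40,120,0],[0,0,0,-100,-65,120,0],[0,0,0,-120,-90,120,0]]]'
python3 -m jog '[[[0,0,0,-10,-30,0,0],[0,0,0,-20,-60,0,0],[0,0,0,-30,-90,0,0],[0,0,0,-40,-120,0,0],[0,0,0,-40,-150,0,0],[0,0,0,-40,-170,0,0],[0,0,0,-40,-175,0,0],[0,0,0,-40,-175,0,0],[0,0,0,-40,-175,0,0],[0,0,0,-40,-175,0,0]]]'
python3 - <<'E'
from h import *
print(observe()['t'],observe()['force'])
p,d=capture('side');cv2.imwrite('pics/s6.png',p)
cv2.imwrite('pics/s6z.png',cv2.resize(p[230:390,230:430],None,fx=3.7,fy=3.7,interpolation=cv2.INTER_CUBIC))
hsv=cv2.cvtColor(p,cv2.COLOR_BGR2HSV);m=((hsv[...,0]<8)|(hsv[...,0]>172))&(hsv[...,1]>150);m[:240]=0;m[:,:240]=0;m[:,340:]=0
v,u=np.nonzero(m);q=world('side',d,np.c_[u,v])
for lo in np.arange(.06,.26,.02):
    k=q[(q[:,2]>lo)&(q[:,2]<lo+.02)]
    if len(k)>3:print(lo.round(2),len(k),k.min(0).round(3),k.max(0).round(3))
p,d=capture('top');cv2.imwrite('pics/t6.png',p)
E
```

```text
t: 12.02
position: [0.4893, 0.1394, 0.3243]
ee_rot: [[1.0, 0.03, 0.001], [0.03, -1.0, -0.0], [0.001, 0.0, -1.0]]
force: [1.3, 0.2, 1.1]
opening: 0.0869
t: 12.85
position: [0.4495, -0.0339, 0.3246]
ee_rot: [[0.999, 0.032, 0.002], [0.032, -0.999, -0.0], [0.002, 0.0, -1.0]]
force: [-0.8, 0.6, 0.3]
opening: 0.0871
12.85 [-0.82318581  0.55795088  0.30871363]
0.06 9 [0.593 0.257 0.077] [0.621 0.259 0.08 ]
0.08 196 [0.59  0.251 0.08 ] [0.63  0.262 0.1  ]
0.1 224 [0.591 0.256 0.1  ] [0.631 0.262 0.12 ]
0.12 123 [0.59  0.251 0.12 ] [0.631 0.26  0.127]
0.14 42 [0.608 0.207 0.143] [0.613 0.256 0.16 ]
0.16 40 [0.608 0.21  0.16 ] [0.614 0.257 0.18 ]
0.18 95 [0.606 0.227 0.18 ] [0.621 0.255 0.2  ]
0.2 96 [0.606 0.231 0.2  ] [0.618 0.242 0.22 ]
0.22 176 [0.606 0.22  0.22 ] [0.619 0.242 0.239]
```

View pics/s6z.png

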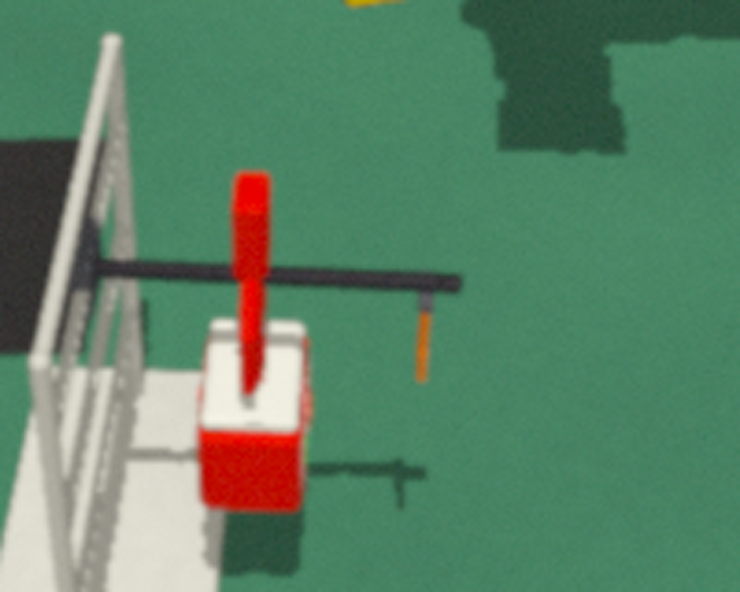

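View pics/t6.png

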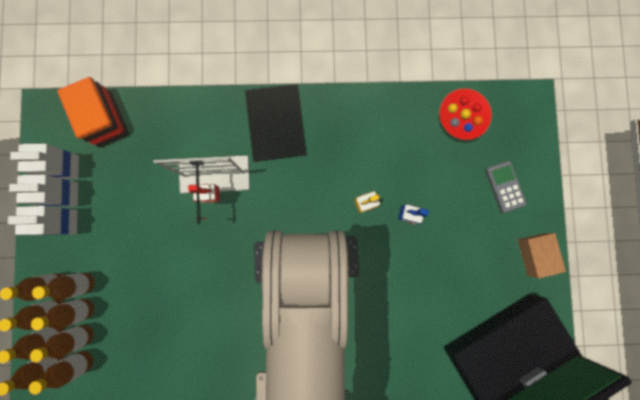

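View pics/s6.png

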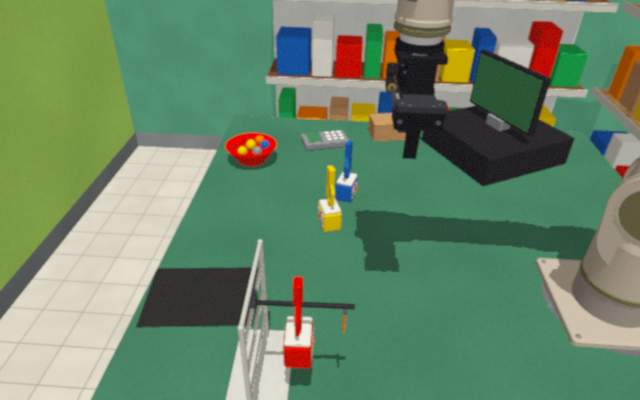

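The red dispenser hangs free on the peg at (298,320) in the side view. The flap is down at (345,320) outside it, and yellow and blue haven't moved. Handing in.

```bash
python3 -m jog '[[[0,0,0,0,0,0,0],[0,0,0,0,0,0,0],[0,0,0,0,0,0,0],[0,0,0,0,0,0,0],[0,0,0,0,0,0,0],[0,0,0,0,0,0,0]]]' && python3 -c "
from plant import finish_job;print(finish_job())"
```

```text
t: 13.45
position: [0.4494, -0.0342, 0.3244]
ee_rot: [[0.999, 0.032, 0.001], [0.032, -0.999, -0.0], [0.001, 0.0, -1.0]]
force: [0.3, -0.5, -0.5]
opening: 0.087
the job is handed in; nothing more can be done
None
```

The red dispenser is hanging on the peg by its loop, with the orange flap down behind it. I handed the job in at about 13.5 s of the 48 s allowed. I gripped the tab, threaded the loop over the end of the peg and under the flap, set it on the peg, let go and drew the arm away.

- **Hanging:** the last depth check puts the loop about 69 mm from the root, within the 85 mm at which the flap drops. Its body and tab sit at about the expected hanging height.
- **Flap:** the last side picture shows it hanging straight down on the robot side of the loop.
- **Other dispensers:** in the last pictures, yellow and blue stand where they were at the start.
- **Forces:** the highest wrist force I read was about 7 N, as the peg took the weight. Readings came only at the end of each move, so a brief peak in between could be missed.

No check failed or disagreed. In the final pictures the arm was well clear of everything.

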